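# Kit the bronze propeller-shaft hardware into its caddy

### The job

Put together the hardware kit for the bronze propeller: place the loose bronze hub nut, collar, tail cone and shaft key in the blue caddy, each standing flat and upright in the middle of the painted mark of its own shape (nut on the yellow hexagon, collar on the white ring, cone with its nose up on the green disc, key lying along the red bar). Leave the steel nut and the steel collar on the bench where they are, and let go of everything.

Things in the scene. Friction and masses are not known exactly. Their poses are not given: they have to be found in the camera images.
- bronze_nut: golden bronze hexagonal hub nut, 46 mm across flats, 53 mm across corners, 38 mm high, with a 26 mm bore; flats face along its y axis and every 60 degrees from it (grip across two flats). About 400 g. Origin: centre of the underside, z up; stands on the bench at the start.
- bronze_collar: golden bronze plain round collar (thick ring), 54 mm outside diameter, 30 mm bore, 34 mm high. About 450 g. Origin: centre of the underside, z up; stands on the bench at the start.
- bronze_cone: golden bronze tail cone: foot 52 mm diameter and 8 mm high, then tapering to a straight round nose 26 mm in diameter from 26 to 54 mm height (grip it by the nose). About 420 g. Origin: centre of the underside, z up; stands on the bench at the start.
- bronze_key: golden bronze shaft key: a plain bar 70 mm long (its x axis), 20 mm wide (y), 24 mm high (z), about 290 g. Origin: centre of the underside, z up; stands on the bench at the start.
- steel_nut: silver-grey steel hexagonal hub nut, 46 mm across flats, 53 mm across corners, 38 mm high, with a 26 mm bore; flats face along its y axis and every 60 degrees from it (grip across two flats). A look-alike. Small dark cup brush and red-brown drum (under 55 mm wide, 40 high) also stand among the parts; centres at least 85 mm apart. Origin: centre of the underside, z up; stands on the bench at the start.
- steel_collar: silver-grey steel plain round collar (thick ring), 54 mm outside diameter, 30 mm bore, 34 mm high. A look-alike: stays where it is. Origin: centre of the underside, z up; stands on the bench at the start.
- pocket_nut: dark square pocket of the blue caddy, marked on its floor with a yellow hexagon with a small dark centre. 100 x 100 mm outside, 92 x 92 inside, walls 4 thick. Origin: centre of its underside, 4 mm above the bench; z up, x and y along its walls; inner floor at z = 4 mm, wall tops at 22 mm. Fixed. The caddy (212 mm square, 24 mm high) holds four pockets two by two, in any order
- pocket_collar: dark square pocket of the blue caddy, marked on its floor with a white ring. 100 x 100 mm outside, 92 x 92 inside, walls 4 thick. Origin: centre of its underside, 4 mm above the bench; z up, x and y along its walls; inner floor at z = 4 mm, wall tops at 22 mm. Fixed. The caddy (212 mm square, 24 mm high) holds four pockets two by two, in any order
- pocket_cone: dark square pocket of the blue caddy, marked on its floor with a solid green disc. 100 x 100 mm outside, 92 x 92 inside, walls 4 thick. Origin: centre of its underside, 4 mm above the bench; z up, x and y along its walls; inner floor at z = 4 mm, wall tops at 22 mm. Fixed. The caddy (212 mm square, 24 mm high) holds four pockets two by two, in any order
- pocket_key: dark square pocket of the blue caddy, marked on its floor with a red bar of 74 x 24 mm, lying along the pocket's x axis. 100 x 100 mm outside, 92 x 92 inside, walls 4 thick. Origin: centre of its underside, 4 mm above the bench; z up, x and y along its walls; inner floor at z = 4 mm, wall tops at 22 mm. Fixed. The caddy (212 mm square, 24 mm high) holds four pockets two by two, in any order

How it is judged:
By the outcome, as a careful person would: the job done as asked, in the order asked, and still so for the second after the job is handed in, with the robot touching nothing.
It also fails if it takes over 104 s, if anything falls off the work surface, if the arm or the gripper's body presses on something with over 40 N, if the wrist force passes 120 N, or if a joint passes its speed limit or range.

### The arm

A 7-joint arm with a two-finger parallel gripper is mounted at the origin on the work surface. World frame = base frame: x ahead of the robot, y to its left, z up, the work surface at z = 0. Lengths are in m, angles in rad, forces in N, time in s.
With the tool pointing down it reaches from about 0.4 to 0.9 m from the base axis. Payload 5.6 kg.
Tool frame: the origin (TCP) lies midway between the tips of the shut fingers; the grasp point (between the pads) lies 19 mm behind it; y points along the fingers, z is the direction in which the jaws open and shut, and the axes are right-handed (so a half turn about y gives the same grasp; the last joint's range is limited). The gripper opens to 92 mm and grips with 3 to 60 N. Pads are 20 mm wide; open, the fingers measure 128 mm over their backs; the gripper's body (75 mm by 189 mm) begins 69 mm behind the grasp point.
Start: joints at [-1.232, 0.468, -0.012, 1.603, 0.006, 1.071, -0.056], TCP at [0.242, 0.603, 0.215] pointing down, gripper open.
Joint ranges: [-2.53, 2.53], [-0.31, 2.02], [-1.57, 1.55], [0.28, 2.44], [-1.29, 4.43], [0.15, 1.84], [-2.92, 2.92]. Speed limits (rad/s): [2.57, 2.57, 3.14, 3.14, 3.14, 3.14, 3.14].

### API

Orientations are given as a 3x3 rotation matrix whose columns are the frame's x, y, z axes.
In Python, from station import env, effector, solver, viewer, workorder, search_frame, tip_of gives the robot as it stands. Calls block until the motion is done:
- env.reach(position, orientation): joint-space move of the TCP to a pose.
- env.movel(position, frame=None, rate=0.15): straight line of the TCP; frame=None keeps the orientation; rate is the mean speed in m/s.
- env.goto_joints(angles): joint-space move.
- effector.release() and effector.grasp(squeeze=None): open the fingers fully, or close them until they stop; squeeze is the grip in N (None keeps the last).
- env.pause(seconds).
- solver.inverse_kinematics(position, orientation): joint angles nearest the present ones, or None.
- env.sense(): the state.
- viewer.read_camera(name): name is "scene" or "top" or "wrist"; returns (picture, depth): 480x640x3 uint8, red, green, blue; 480x640 float32, m along the optical axis (not along the pixel's ray), 0 where there is no reading.
- viewer.camera_info(name): a dict with "intrinsics" (3x3 intrinsics, pixels), "dist_coeffs" ([k1, k2, p1, p2, k3] as OpenCV has them; the pictures are not rectified), "eye" and "rotation" of the camera in the world; the wrist camera has in their place "T_tool_cam" (4x4, takes a point from camera to tool coordinates, whose origin is the TCP and whose axes are the tool frame's). Camera axes: x right, y up, looking along -z (the intrinsics and any distortion apply to the point x, -y, -z); pixel columns grow to the right and rows downward; lengths in m; the calibration is good to about 2 mm. A picture is of the moment at which its call begins: read the wrist's pose just before it. camera_info takes no time and is no camera call.
A pose or a line that the arm cannot do raises env.PlanningError and nothing moves.
- workorder.finish_job(): hands the job in, once; it reports no verdict.
Trained networks look in the newest picture that a camera, given by its name, has taken for a name from the list of things; names that differ only in an ending like _2 or _b are one class to them, and where a whole thing is asked for, a point or a joint stands for the part that bears it (a point fixed in the world has none). Each returns a list of dicts, best first, with "score" (0 to 1); they miss things now and then, are a little off and sometimes report something else, mostly with a low value. They report only what shows in the picture. A call takes as long as a camera call.
- search_frame(camera, name): "at" ([x, y, z] in m, in world coordinates, good to about 4 mm: the middle of the surface that is visible of it).
- tip_of(camera, name): "at" ([x, y, z] in m, in world coordinates, good to about 4 mm: a listed point, or the origin of a listed thing).
The state is a dict: "t": time; "joint_positions": joint angles; "joint_velocities": joint speeds; "tau": joint torques, N m; "ee_pos": TCP position; "tcp_rot": TCP orientation; "wrist_force": force on the tool from outside, world axes, zero at the start; "moment": the same for the moment, N m; "gripper_width": finger opening in m.
Only numpy, scipy, OpenCV 4.12 (cv2) and the standard library are available. Lean on these libraries where they do the work, as an engineer would, in place of code of your own. Each camera call takes 0.05 s, during which the arm holds its last target.

## Working session

There is one attempt and no reset: what is moved stays moved. The work goes in short steps, each a Python script; the robot and the scene stay as the last script left them, time stands still between calls to the robot, and variables do not carry over. Pictures are saved under pics/ and viewed, and the job is handed in when it is done.

```bash
ls; mkdir -p pics; python3 - <<'E'
from station import env, effector, solver, viewer, workorder, search_frame, tip_of
import cv2,numpy as np
np.set_printoptions(precision=4,suppress=True)
for c in ["scene","top","wrist"]:
    p,d=viewer.read_camera(c); cv2.imwrite(f"pics/{c}0.png",p[:,:,::-1]); np.savez(f"pics/{c}0.npz",p=p,d=d)
    print(c,viewer.camera_info(c), (d>0).mean())
s=env.sense();print(s['t'],s['ee_pos'],s['tcp_rot'],s['gripper_width'])
E
```

```text
pics
scene {'intrinsics': array([[559.3305,   0.    , 326.1821],
       [  0.    , 559.3305, 239.1095],
       [  0.    ,   0.    ,   1.    ]]), 'dist_coeffs': array([-0.0037,  0.    ,  0.    ,  0.    ,  0.    ]), 'eye': array([1.0172, 0.0869, 0.9017]), 'rotation': array([[-0.2524, -0.8247,  0.5061],
       [ 0.9676, -0.2195,  0.1248],
       [ 0.0082,  0.5212,  0.8534]])} 0.99607421875
top {'intrinsics': array([[517.4149,   0.    , 328.8434],
       [  0.    , 517.4149, 245.5125],
       [  0.    ,   0.    ,   1.    ]]), 'dist_coeffs': array([0.0273, 0.    , 0.    , 0.    , 0.    ]), 'eye': array([ 0.3971, -0.0225,  1.0201]), 'rotation': array([[-0.0228,  0.9904, -0.1362],
       [-0.9996, -0.0206,  0.0177],
       [ 0.0147,  0.1366,  0.9905]])} 0.9958854166666666
wrist {'intrinsics': array([[341.1338,   0.    , 319.6785],
       [  0.    , 341.1338, 240.3322],
       [  0.    ,   0.    ,   1.    ]]), 'dist_coeffs': array([-0.0573,  0.    ,  0.    ,  0.    ,  0.    ]), 'T_tool_cam': array([[ 0.0003, -0.9677, -0.2519, -0.0716],
       [ 0.0002,  0.2519, -0.9677, -0.1694],
       [ 1.    ,  0.0002,  0.0003,  0.0009],
       [ 0.    ,  0.    ,  0.    ,  1.    ]])} 0.9916959635416667
0.15 [0.2421 0.6028 0.2139] [[ 0.928  -0.0004  0.3726]
 [-0.3726 -0.0013  0.928 ]
 [ 0.0001 -1.     -0.0014]] 0.09192032099525953
```

View pics/scene0.png

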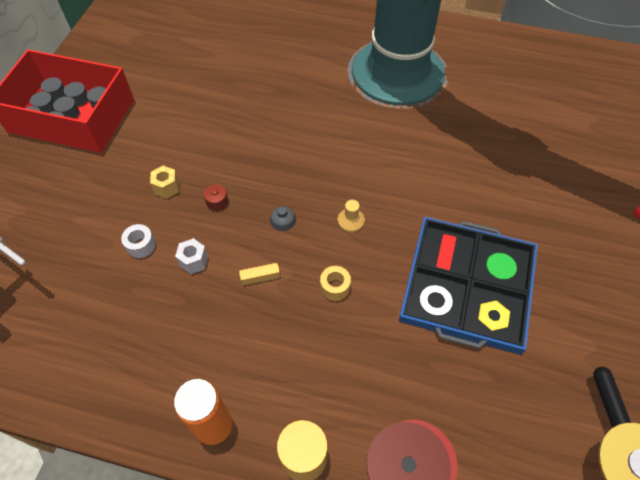

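View pics/top0.png

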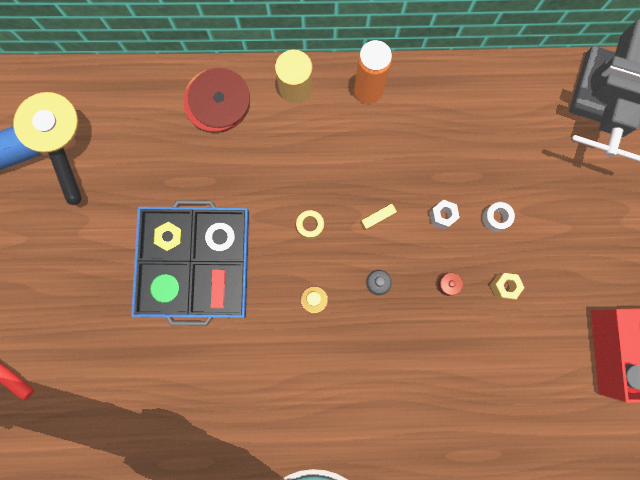

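The scene view shows the parts in two rows. The bronze nut is at (165,182), cone (351,216), collar (336,284) and key (260,274), with the steel parts at (139,241) and (192,256). The caddy sits on the right with key/green pockets on its upper side and ring/hexagon on its lower side. In the top view the bronze nut is at (510,286), collar (310,224), cone (314,299) and key (379,216). The marks there are hexagon (167,236), ring (220,237), disc (165,288) and bar (218,288). Next I'll measure.

```bash
cat > h.py <<'E'
import numpy as np, cv2
np.set_printoptions(precision=4,suppress=True)
from station import env, effector, solver, viewer, workorder, search_frame, tip_of
def cam(name,state=None):
    c=viewer.camera_info(name)
    if 'eye' in c: return c,np.array(c['eye']),np.array(c['rotation'])
    T=np.array(c['T_tool_cam']); R=np.array(state['tcp_rot'])
    return c,np.array(state['ee_pos'])+R@T[:3,3],R@T[:3,:3]
def rays(uv,C):
    c,e,R=C
    q=cv2.undistortPoints(np.asarray(uv,float).reshape(-1,1,2),c['intrinsics'],c['dist_coeffs']).reshape(-1,2)
    return np.c_[q[:,0],-q[:,1],-np.ones(len(q))]@R.T
def plane(uv,z,C):
    r=rays(uv,C); return C[1]+r*((z-C[1][2])/r[:,2])[:,None]
def cloud(d,C):
    v,u=np.mgrid[0:480,0:640]; r=rays(np.c_[u.ravel(),v.ravel()],C)
    return (C[1]+r*d.ravel()[:,None]).reshape(480,640,3)
def project(P,C):
    c,e,R=C; q=(np.asarray(P,float)-e)@R; q=q*[1,-1,-1]
    return cv2.projectPoints(q.reshape(-1,1,3),np.zeros(3),np.zeros(3),c['intrinsics'],c['dist_coeffs'])[0].reshape(-1,2)
E
python3 - <<'E'
from h import *
for n in ["top","scene"]:
    z=np.load(f"pics/{n}0.npz"); C=cam(n); P=cloud(z['d'],C); d=z['d']
    hsv=cv2.cvtColor(z['p'],cv2.COLOR_RGB2HSV)
    roi=(P[...,0]>.3)&(P[...,0]<.75)&(np.abs(P[...,1])<.45)
    print(n,'bench z',np.median(P[...,2][roi]))
    m=(roi&(P[...,2]>.012)&(P[...,2]<.08)).astype(np.uint8)
    k,l,st,ce=cv2.connectedComponentsWithStats(m)
    for i in range(1,k):
        if st[i,4]<60: continue
        q=P[l==i]; top=q[q[:,2]>np.percentile(q[:,2],95)-.004]
        (cx,cy),(w,hh),a=cv2.minAreaRect(top[:,:2].astype(np.float32)*1000)
        col=np.median(z['p'][l==i],axis=0)
        print(ce[i].round(),st[i,4],'topz %.4f'%np.percentile(top[:,2],50),'rect',np.round([cx,cy,w,hh,a],1),'mean',top[:,:2].mean(0),col)
    # marks
    H,S,V=[hsv[...,i].astype(int) for i in range(3)]
    zz=P[...,2]
    box=(P[...,1]>.13)&(P[...,1]<.5)&(zz<.035)&(P[...,0]>.3)&(P[...,0]<.62)
    for nm,mm in dict(yel=(H>22)&(H<35)&(S>120)&(V>150),white=(S<40)&(V>170),green=(H>45)&(H<75)&(S>120),red=((H<8)|(H>172))&(S>150)&(V>150)).items():
        mm=(mm&box).astype(np.uint8); k,l,st,ce=cv2.connectedComponentsWithStats(mm)
        if k<2: print(nm,'none'); continue
        i=1+np.argmax(st[1:,4]); v,u=np.nonzero(l==i); g=plane(np.c_[u,v],.008,C)
        r=cv2.minAreaRect(g[:,:2].astype(np.float32)*1000)
        print(nm,st[i,4],ce[i].round(),'rect',np.round([*r[0],*r[1],r[2]],1),'zdepth %.4f'%np.median(zz[l==i]),'mean',g[:,:2].mean(0))
for n in ["top","scene"]:
  viewer.read_camera(n)
  for t in ["bronze_nut","bronze_collar","bronze_cone","bronze_key","pocket_nut","pocket_collar","pocket_cone","pocket_key"]:
    r=tip_of(n,t); print(n,t,[(np.round(x['at'],4),round(x['score'],2)) for x in r[:2]])
E
```

```text
top bench z -0.00032288823222659246
[ 68. 137.] 84 topz 0.0774 rect [739.1 441.4  20.4  17.1   0. ] mean [0.7414 0.4435] [247. 243. 154.]
[ 74. 192.] 241 topz 0.0484 rect [647.7 443.5  42.5  12.5   0.6] mean [0.641  0.4456] [54. 52. 52.]
[189. 261.] 3922 topz 0.0254 rect [503.5 227.6 212.2 223.5  88. ] mean [0.5082 0.2289] [ 97. 104. 106.]
[444. 214.] 507 topz 0.0375 rect [ 592.  -267.7   50.2   47.8    7.8] mean [ 0.5917 -0.2684] [247. 247. 247.]
[499. 216.] 542 topz 0.0335 rect [ 585.4 -375.    51.6   52.3   35. ] mean [ 0.5861 -0.3741] [247. 247. 247.]
[378. 216.] 377 topz 0.0238 rect [ 591.  -138.9   19.6   69.2   27.7] mean [ 0.5915 -0.1403] [247. 247. 185.]
[309. 224.] 477 topz 0.0337 rect [577.3  -3.4  51.7  51.4  49.4] mean [ 0.5771 -0.0032] [247. 247. 180.]
[379. 282.] 412 topz 0.0327 rect [ 462.5 -136.3   16.1   16.6   42.5] mean [ 0.4626 -0.1359] [129. 130. 131.]
[450. 284.] 450 topz 0.0309 rect [ 455.  -273.4   40.2   40.2   87.7] mean [ 0.4542 -0.2732] [228.  124.5 104.5]
[508. 286.] 550 topz 0.0374 rect [ 448.5 -381.5   45.5   49.3   52. ] mean [ 0.4487 -0.3825] [247. 2
[... 2421 characters left out ...]
.71), (array([ 0.592 , -0.1436,  0.0006]), 0.53)]
top pocket_cone [(array([0.4618, 0.2812, 0.0034]), 0.68)]
top pocket_key [(array([0.4541, 0.1771, 0.0049]), 0.88)]
scene bronze_nut [(array([ 0.4451, -0.3835,  0.0012]), 0.73)]
scene bronze_collar [(array([ 0.5794, -0.0036,  0.0004]), 0.86)]
scene bronze_cone [(array([ 0.43  , -0.0103,  0.0036]), 0.94)]
scene bronze_key [(array([ 0.5928, -0.1455, -0.0016]), 0.71)]
scene pocket_nut [(array([0.5595, 0.2763, 0.006 ]), 0.74), (array([ 0.5859, -0.3752,  0.0008]), 0.57)]
scene pocket_collar [(array([0.5585, 0.1743, 0.0015]), 0.67)]
scene pocket_cone [(array([0.4596, 0.2759, 0.0086]), 0.62)]
scene pocket_key [(array([0.4533, 0.1818, 0.0018]), 0.77)]
```

Both cameras and the networks agree to a few mm. The steel parts stand apart from the bronze ones by colour. Next come the hexagon angles and a fit of the caddy grid.

```bash
python3 - <<'E'
from h import *
def hexm(c,a,R,r=0.,step=.0005):
    g=np.mgrid[-.035:.035:step,-.035:.035:step].reshape(2,-1).T
    q=g
    ins=np.ones(len(g),bool)
    for k in range(3):
        t=np.deg2rad(a+90+60*k); ins&=np.abs(q@[np.cos(t),np.sin(t)])<=R
    ins&=np.hypot(*g.T)>=r
    return g[ins]+c
for n in ["top","scene"]:
    z=np.load(f"pics/{n}0.npz"); C=cam(n); P=cloud(z['d'],C)
    # nut: pixels whose depth points lie near top
    for nm,c0,ztop in [("nut",(.4484,-.3818),.038),("steel",(.592,-.2676),.038),("mark",(.5614,.2762),.008)]:
        if nm=="mark":
            hsv=cv2.cvtColor(z['p'],cv2.COLOR_RGB2HSV).astype(int)
            M=(hsv[...,0]>18)&(hsv[...,0]<38)&(hsv[...,1]>60)&(hsv[...,2]>120)
            Rr=(.02,.03)
        else: M=np.abs(P[...,2]-ztop)<.004; Rr=(.0225,.0235)
        near=np.hypot(P[...,0]-c0[0],P[...,1]-c0[1])<.04
        M=(M&near); M=cv2.resize(M.astype(np.uint8)*255,None,fx=1,fy=1)>127
        # evaluate IoU by projection onto pixels
        best=None
        for R in ([.023] if nm!="mark" else [.023,.0235,.024,.025,.026]):
          for a in np.arange(0,60,2.):
            for dx in np.arange(-.003,.0031,.001):
              for dy in np.arange(-.003,.0031,.001):
                pts=hexm((0,0),a,R,.013 if nm!="mark" else .009,.0012)+np.array(c0)+[dx,dy]
                uv=project(np.c_[pts,np.full(len(pts),ztop)],C).round().astype(int)
                X=np.zeros_like(M); X[uv[:,1],uv[:,0]]=True
                s=(X&M).sum()/(X|M).sum()
                if best is None or s>best[0]: best=(s,R,a,c0[0]+dx,c0[1]+dy)
        print(n,nm,np.round(best,4),M.sum())
    p=z['p']
    if n=="top":
        a=cv2.resize(p[260:312,484:536],None,fx=7,fy=7,interpolation=cv2.INTER_CUBIC); b=cv2.resize(p[210:262,141:193],None,fx=7,fy=7,interpolation=cv2.INTER_CUBIC)
        cv2.imwrite("pics/hex.png",np.hstack([a,b])[:,:,::-1])
m=np.array([[561.4,276.2],[558,174.2],[459.6,278.9],[455.8,177]])
from scipy.optimize import least_squares
u=np.array([[1,1],[1,-1],[-1,1],[-1,-1]])
def f(p):
    c,s=np.cos(p[2]),np.sin(p[2]); return (u*p[3]@np.array([[c,s],[-s,c]])+p[:2]-m).ravel()
r=least_squares(f,[508,227,0,51]); print(r.x,np.rad2deg(r.x[2]),(f(r.x).reshape(-1,2)+m).round(1),f(r.x).round(1))
E
```

```text
top nut [ 0.8671  0.023  22.      0.4494 -0.3818] 379
top steel [ 0.8894  0.023   6.      0.591  -0.2676] 379
top mark [ 0.914   0.026  58.      0.5624  0.2772] 521
scene nut [ 0.8839  0.023  22.      0.4494 -0.3818] 320
scene steel [ 0.8819  0.023   8.      0.593  -0.2676] 394
scene mark [0.9482 0.026  0.     0.5614 0.2762] 651
[508.7    226.575   -0.0311  51.0122] -1.783332698808943 [[561.3 276. ]
 [558.1 174. ]
 [459.3 279.1]
 [456.1 177.2]] [-0.1 -0.2  0.1 -0.2 -0.3  0.2  0.3  0.2]
```

View pics/wrist0.png

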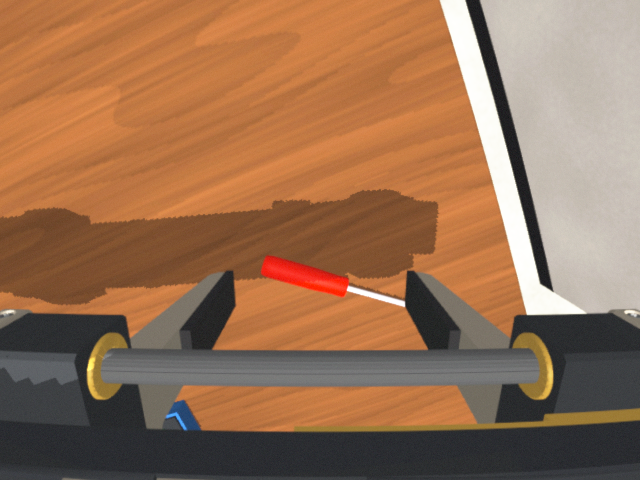

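View pics/hex.png

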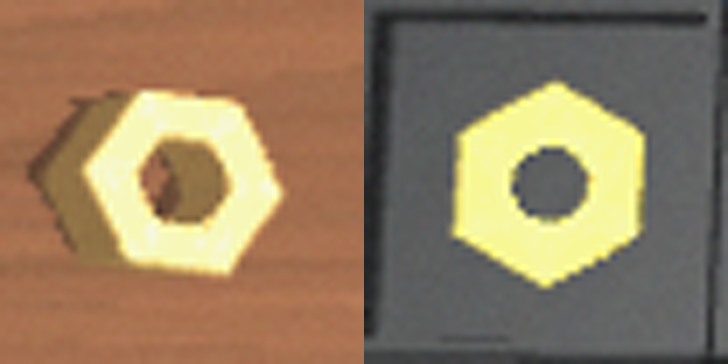

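The wrist view shows the fingers with pads running to their tips, at (220,300) and (430,300). The crops give the nut at about 22° yaw and the painted hexagon's flats along the caddy axes. The walls (26 mm) would block the opening fingers (128 mm over their backs), so I'll grip each part high enough that the tips clear the walls at release.

```bash
cat >> h.py <<'E'
def ori(th):
    t=np.deg2rad(th); return np.array([[np.sin(t),0,np.cos(t)],[-np.cos(t),0,np.sin(t)],[0,-1,0]])
#        pick xy, theta pick, tip height on part, place xy, theta place, drop
PL=dict(nut=((.4489,-.3818),(52,28),.020,(.5613,.2760)),
 collar=((.5773,-.0036),(88.2,88.2),.020,(.5581,.1740)),
 cone=((.4318,-.0092),(88.2,88.2),.027,(.4593,.2791)),
 key=((.5917,-.1392),(28,88.2),.0185,(.4561,.1772)))
DROP=dict(nut=.001,collar=.001,cone=.0005,key=.002)
HI=.13
E
python3 - <<'E'
from h import *
for n,(p,th,h,q) in PL.items():
  for f in (0,180) if n!='nut' else (0,60,120,180,240,300):
    o=[]
    for xy,t,z in ((p,th[0],h),(p,th[0],HI),(q,th[1],HI),(q,th[1],.008+h)):
        j=solver.inverse_kinematics([*xy,z],ori(t+f)); o.append(None if j is None else np.round(np.array(j),2))
    print(n,f,*o)
E
```

```text
nut 0 [ 0.34  0.66  0.41  1.89 -0.4   0.67  1.9 ] [ 0.03  0.59  0.84  1.87 -0.54  0.93  2.03] [-0.69  0.52  0.25  1.75 -0.16  0.89  0.11] [-0.66  0.66  0.2   1.79 -0.19  0.71  0.13]
nut 60 [ 0.4   0.64  0.33  1.89 -0.32  0.66  2.88] [ 0.29  0.49  0.46  1.85 -0.28  0.87  2.85] [-0.55  0.52  0.05  1.74 -0.03  0.89  1.05] [-0.53  0.66  0.02  1.78 -0.02  0.7   1.04]
nut 120 [-0.19  1.18  1.33  1.92 -1.26  1.22 -1.65] [-0.21  0.91  1.34  1.88 -0.97  1.21 -1.81] [-0.39  0.53 -0.16  1.73  0.1   0.9   1.99] [-0.37  0.67 -0.19  1.77  0.18  0.72  1.93]
nut 180 [-0.11  0.96  1.11  1.92 -1.06  1.   -0.72] [-0.13  0.73  1.12  1.88 -0.76  1.04 -0.92] [-0.23  0.56 -0.38  1.71  0.25  0.92  2.92] [-0.22  0.71 -0.4   1.76  0.38  0.76  2.82]
nut 240 [ 0.22  0.69  0.57  1.9  -0.56  0.71 -0.07] [ 0.14  0.53  0.68  1.86 -0.42  0.89 -0.17] [-0.97  0.58  0.63  1.77 -0.42  0.93 -1.77] [-0.91  0.72  0.55  1.81 -0.52  0.76 -1.69]
nut 300 [ 0.32  0.66  0.43  1.9  -0.42  0.68  0.87] [ 0.17  0.52  0.64  1.86 -0.39  0.89  0.85] [-0.84  0.54  0.45  1.76 -0.29  0.9  -0.83] [-0.8   0.69  0.39  1.8  -0.37  0.73 -0.77]
[... 406 characters left out ...]
0.17  0.47  1.64] [-0.4   0.23  0.38  2.21 -0.13  0.72  1.61] [-0.64  0.39  0.03  1.95 -0.02  0.8   0.95] [-0.62  0.54  0.01  2.   -0.01  0.61  0.94]
cone 180 [-0.63  0.52  0.7   2.28 -0.65  0.55 -1.03] [-0.82  0.29  0.89  2.23 -0.34  0.75 -1.3 ] [-1.11  0.43  0.63  1.98 -0.34  0.83 -1.89] [-1.04  0.59  0.55  2.02 -0.5   0.66 -1.77]
key 0 [-0.15  0.69  0.45  1.85 -0.44  0.7   1.03] [-0.33  0.57  0.68  1.81 -0.44  0.92  1.04] [-0.56  0.31  0.14  2.07 -0.06  0.76  1.16] [-0.5   0.5   0.08  2.12 -0.07  0.53  1.17]
key 180 [-0.65  1.2   1.33  1.88 -1.27  1.24 -1.52] [-0.66  0.94  1.34  1.83 -0.98  1.23 -1.66] [-0.98  0.36  0.65  2.1  -0.31  0.78 -1.74] [-0.87  0.55  0.53  2.14 -0.5   0.58 -1.58]
```

```bash
cat >> h.py <<'E'
PL['nut']=(PL['nut'][0],(-8,-32),.020,PL['nut'][3])
def st(m):
    s=env.sense(); print(m,'t=%.2f w=%.4f'%(s['t'],s['gripper_width']),s['ee_pos'],'F',np.round(s['wrist_force'],1)); return s
def snap(cams,tag):
    out={}
    for c in cams:
        s=env.sense(); p,d=viewer.read_camera(c); cv2.imwrite(f"pics/{c}_{tag}.png",p[:,:,::-1]); np.savez(f"pics/{c}_{tag}.npz",p=p,d=d,ee=s['ee_pos'],R=s['tcp_rot']); out[c]=(p,d,s)
    return out
def pick(n):
    p,th,h,q=PL[n]
    env.reach([*p,HI],ori(th[0])); st('above')
    env.movel([*p,h],rate=.12); st('down')
    effector.grasp(60); st('grip')
    env.movel([*p,HI],rate=.15); st('lift')
def place(n):
    p,th,h,q=PL[n]
    env.reach([*q,HI],ori(th[1])); st('over')
    env.movel([*q,.008+h+DROP[n]],rate=.1); st('low')
    effector.release(); st('open')
    env.movel([*q,HI],rate=.2); st('up')
E
python3 - <<'E'
from h import *
pick('nut'); snap(['scene','wrist'],'nut1')
E
```

```text
above t=4.57 w=0.0920 [ 0.4496 -0.3811  0.13  ] F [ 0.6 -0.4 -0.5]
down t=5.63 w=0.0920 [ 0.4493 -0.3823  0.0207] F [-0.   0.2 -0.1]
grip t=6.39 w=0.0456 [ 0.4489 -0.3818  0.02  ] F [-0.6  0.8  0.9]
lift t=7.28 w=0.0455 [ 0.4483 -0.381   0.129 ] F [-0.9 -0.3 -3.8]
```

```bash
python3 - <<'E'
import cv2,numpy as np
a=cv2.imread('pics/wrist_nut1.png')[200:480,150:490]; b=cv2.imread('pics/scene_nut1.png')[60:300,20:360]
b=cv2.copyMakeBorder(b,0,40,0,0,cv2.BORDER_CONSTANT)
cv2.imwrite('pics/n1.png',np.hstack([a,b]))
E
```

```text
(no output)
```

View pics/n1.png

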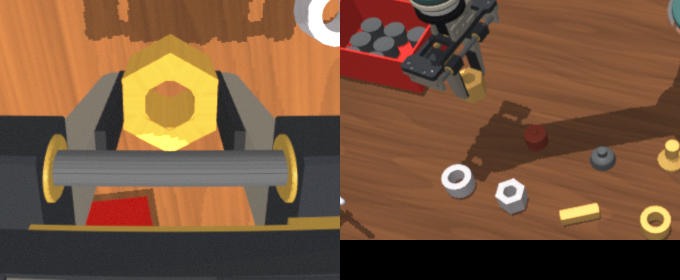

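The bronze nut is held squarely across two flats, centred between the pads at wrist pixel (320,300), and the steel parts haven't moved. I'll place it now.

```bash
sed -i "s/    effector.release(); st('open')/    env.pause(.25); st('settled'); effector.release(); st('open')/" h.py; python3 - <<'E'
from h import *
place('nut'); snap(['scene','top'],'nut2')
E
python3 - <<'E'
import cv2,numpy as np
b=cv2.imread('pics/scene_nut2.png')[200:360,390:550]
cv2.imwrite('pics/n2.png',cv2.resize(b,None,fx=3,fy=3))
E
```

```text
over t=9.75 w=0.0453 [0.5619 0.2745 0.1301] F [-0.9 -0.  -4.4]
low t=10.91 w=0.0456 [0.562  0.2763 0.0297] F [-0.1 -0.9 -4.1]
settled t=11.16 w=0.0455 [0.5615 0.2762 0.0294] F [-0.3  0.5 -4.2]
open t=11.97 w=0.0921 [0.5613 0.276  0.029 ] F [ 0.2 -0.4 -0.2]
up t=12.62 w=0.0918 [0.5605 0.2761 0.1292] F [-0.3  0.3 -0.4]
```

View pics/n2.png

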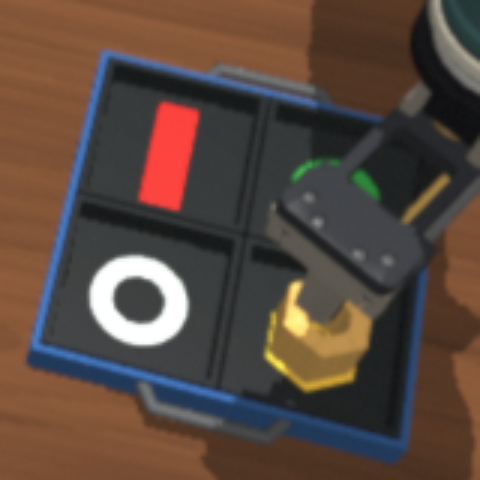

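The bronze nut stands in the yellow-hexagon pocket, aligned with the mark, and there was no wall contact force. The collar is next.

```bash
python3 - <<'E'
from h import *
pick('collar'); snap(['wrist'],'col1')
E
python3 - <<'E'
import cv2,numpy as np,os
os.chdir('.')
cv2.imwrite('pics/n3.png',np.hstack([cv2.imread('pics/wrist_col1.png')[200:480,150:490],cv2.imread('pics/top_nut2.png')[190:330,110:280].repeat(2,0).repeat(2,1)]))
E
```

```text
above t=14.70 w=0.0922 [ 0.5772 -0.0031  0.1298] F [ 0.6 -0.1 -0.3]
down t=15.77 w=0.0921 [ 0.5779 -0.0036  0.0207] F [ 0.2  0.7 -1.1]
grip t=16.45 w=0.0529 [ 0.5774 -0.0039  0.0201] F [-0.1 -1.8  2.5]
lift t=17.33 w=0.0529 [ 0.5763 -0.0035  0.1289] F [-0.7  0.1 -4. ]
```

View pics/n3.png

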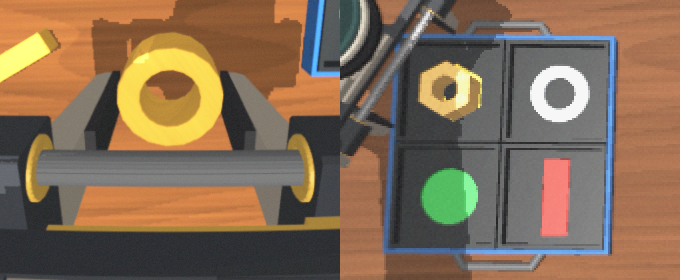

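The collar is held level and centred at wrist pixel (320,290), and the top view shows the nut on its mark. Next I'll place the collar, then pick up the cone.

```bash
python3 - <<'E'
from h import *
place('collar'); snap(['scene'],'col2'); pick('cone'); snap(['wrist','top'],'cone1')
E
python3 - <<'E'
import cv2,numpy as np,os
os.chdir('.')
cv2.imwrite('pics/n4.png',np.hstack([cv2.imread('pics/wrist_cone1.png')[200:480,150:490],cv2.imread('pics/top_cone1.png')[190:330,110:280].repeat(2,0).repeat(2,1)]))
E
```

```text
over t=18.12 w=0.0526 [0.5576 0.1739 0.1292] F [-0.4 -0.2 -4.8]
low t=19.28 w=0.0529 [0.5588 0.1743 0.0296] F [ 0.3 -0.2 -3.9]
settled t=19.53 w=0.0528 [0.5584 0.1742 0.0294] F [ 0.3 -0.4 -5. ]
open t=20.25 w=0.0918 [0.5581 0.174  0.029 ] F [0.3 0.  0.2]
up t=20.91 w=0.0917 [0.5575 0.1738 0.1293] F [ 0.1 -0.3 -1. ]
above t=21.85 w=0.0920 [ 0.433  -0.0083  0.1301] F [-0.5  0.2 -0.5]
down t=22.86 w=0.0917 [ 0.4323 -0.0091  0.0273] F [ 0.9 -0.5  0.9]
grip t=23.89 w=0.0244 [ 0.4318 -0.0094  0.027 ] F [-0.2 -0.7 -0.8]
lift t=24.73 w=0.0242 [ 0.4309 -0.0091  0.1292] F [ 0.7 -0.8 -3.6]
```

View pics/n4.png

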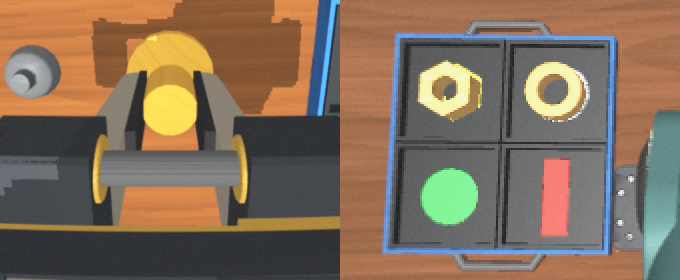

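The nut and collar both stand on their marks, and the cone is held by its nose. I'll place it, then pick up the key.

```bash
python3 - <<'E'
from h import *
place('cone'); snap(['scene'],'cone2'); pick('key'); snap(['wrist','scene'],'key1')
E
python3 - <<'E'
import cv2,numpy as np,os
os.chdir('.')
cv2.imwrite('pics/n5.png',np.hstack([cv2.imread('pics/wrist_key1.png')[200:480,150:490],cv2.imread('pics/scene_key1.png')[210:350,390:560].repeat(2,0).repeat(2,1)]))
E
```

```text
over t=25.94 w=0.0245 [0.4596 0.277  0.1296] F [ 0.6 -1.  -4.2]
low t=27.03 w=0.0243 [0.4598 0.2793 0.0357] F [ 0.2 -0.6 -3.6]
settled t=27.28 w=0.0245 [0.4595 0.2793 0.0357] F [ 0.2 -0.4 -5. ]
open t=28.36 w=0.0921 [0.4593 0.2791 0.0355] F [ 0.2  0.1 -0.3]
up t=28.98 w=0.0917 [0.4588 0.2788 0.1294] F [-0.   0.3 -0.7]
above t=30.65 w=0.0918 [ 0.592  -0.137   0.1298] F [-0.1  0.6 -0.6]
down t=31.73 w=0.0919 [ 0.5923 -0.1394  0.0192] F [0.9 0.1 0.4]
grip t=32.84 w=0.0186 [ 0.5916 -0.1393  0.0185] F [-0.2 -0.   0.6]
lift t=33.73 w=0.0185 [ 0.5909 -0.1388  0.129 ] F [-0.5 -0.1 -3.4]
```

View pics/n5.png

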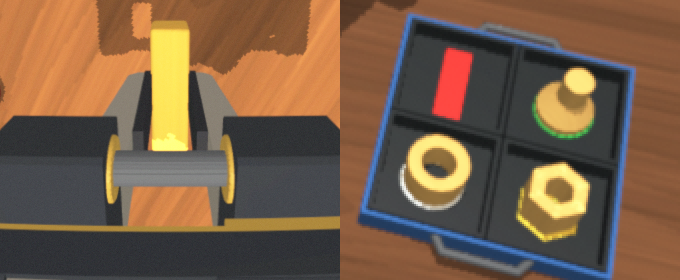

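View pics/scene_key1.png

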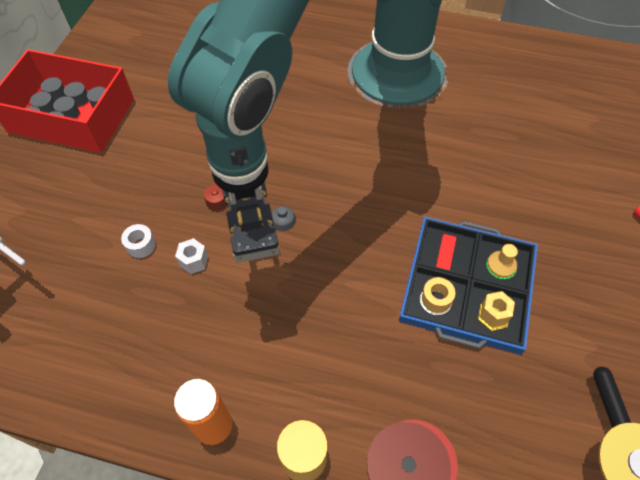

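The key is held upright by its upper edge and lies along the pads. The nut, collar and cone stand in their pockets. I'll place the key.

```bash
python3 - <<'E'
from h import *
p,th,h,q=PL['key']
place('key')
env.reach([.45,-.05,.25],ori(60)); st('away')
s=snap(['scene','top'],'fin')
tz=dict(nut=.046,collar=.042,cone=.062,key=.032)
for n in ['scene','top']:
    C=cam(n); P=cloud(s[n][1],C)
    for k in PL:
        c=PL[k][3]; near=np.hypot(P[...,0]-c[0],P[...,1]-c[1])<.043
        t=P[near&(np.abs(P[...,2]-tz[k])<.004)]
        r=cv2.minAreaRect(t[:,:2].astype(np.float32)*1000)
        A=np.c_[t[:,:2]-t[:,:2].mean(0),np.ones(len(t))]; pl=np.linalg.lstsq(A,t[:,2],rcond=None)[0]
        print(n,k,len(t),'off mm',np.round(np.array(r[0])-np.array(c)*1000,1),np.round([*r[1],r[2]],1),'z %.4f'%np.median(t[:,2]),'tilt deg',np.round(np.rad2deg(pl[:2]),1))
    for k,c,z in (('steel_nut',(.592,-.2676),.038),('steel_collar',(.586,-.3753),.034)):
        near=np.hypot(P[...,0]-c[0],P[...,1]-c[1])<.043
        t=P[near&(np.abs(P[...,2]-z)<.004)]; print(n,k,len(t),len(t) and (t[:,:2].mean(0)))
import numpy as np
cv2.imwrite('pics/n6.png',np.hstack([cv2.resize(s['scene'][0][210:350,390:560],(400,330)),cv2.resize(s['top'][0][195:330,120:260],(380,330))])[:,:,::-1])
E
```

```text
over t=35.13 w=0.0188 [0.4573 0.1758 0.1301] F [-0.1  0.1 -3.3]
low t=36.30 w=0.0189 [0.4566 0.1774 0.029 ] F [-0.4 -0.2 -3.2]
settled t=36.55 w=0.0189 [0.4564 0.1774 0.029 ] F [-0.4  0.2 -3.8]
open t=37.69 w=0.0915 [0.4561 0.1772 0.0285] F [-0.1 -0.4 -0.2]
up t=38.35 w=0.0923 [0.4555 0.177  0.1294] F [ 0.   0.2 -0.3]
away t=39.36 w=0.0919 [ 0.4497 -0.0485  0.2491] F [-0.6  0.4 -0.5]
scene nut 473 off mm [-0.6 -0.3] [46.7 52.4 24.8] z 0.0450 tilt deg [ 0.4 -0.1]
scene collar 477 off mm [0.4 0.5] [52.9 52.9 80.5] z 0.0411 tilt deg [-0.3 -0.3]
scene cone 160 off mm [0.1 0.2] [24.5 25.9 17.8] z 0.0610 tilt deg [-0.5  0.5]
scene key 361 off mm [1.7 0.4] [20.2 72.1 88.3] z 0.0314 tilt deg [-0.1 -0.6]
scene steel_nut 400 [ 0.5926 -0.2678]
scene steel_collar 424 [ 0.5868 -0.3748]
top nut 379 off mm [-1.5 -0.7] [46.3 50.1 88.9] z 0.0453 tilt deg [-0.6 -0.2]
top collar 404 off mm [-0.3  0.3] [51.9 52.8 72.6] z 0.0411 tilt deg [0. 0.]
top cone 155 off mm [ 0.4 -0.4] [25.2 24.  88.3] z 0.0612 tilt deg [-0.5 -0.1]
top key 373 off mm [0.4 0.6] [20.4 68.4 88.2] z 0.0312 tilt deg [0.1 0.8]
top steel_nut 362 [ 0.5915 -0.2674]
top steel_collar 387 [ 0.585  -0.3754]
```

View pics/n6.png

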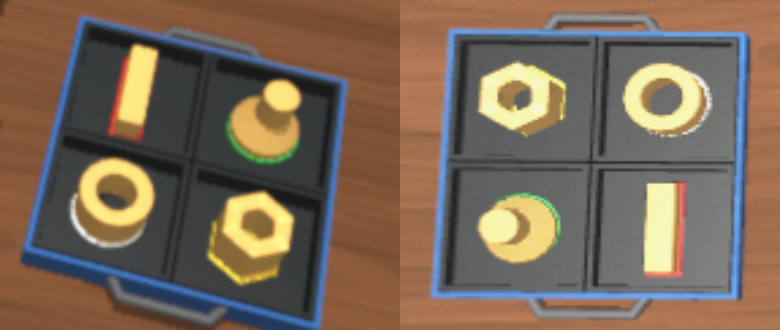

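All four parts stand flat and centred on their marks, within about 2 mm. The steel parts haven't moved, and the gripper is open and clear. Handing in.

```bash
python3 - <<'E'
from h import *
print(workorder.finish_job()); st('end')
E
```

```text
the job is handed in; nothing more can be done
None
the job is handed in; nothing more can be done
```

I placed the bronze nut, collar, cone and key in the blue caddy, each on the mark of its own shape and in the order listed. I handed the job in at about 39.5 s of the allowed 104 s.

- **Position:** the last pictures from the scene and top cameras put every part within about 2 mm of its mark's centre. The worst readings were the key at 1.7 mm (scene) and the nut at 1.7 mm (top).
- **Uprightness:** measured tilts were under 1°, and the key lies along the red bar to within about 0.1°. Part tops read about 1 mm lower than calculated in both cameras, which I put down to a small depth bias because the empty bench also read slightly low.
- **Everything else:** the steel nut and steel collar read where they stood at the start, within about 1.5 mm. The largest wrist force I read was about 5 N, and the gripper is open and clear of everything.

No check failed. The two cameras differed by no more than about 1.5 mm on any part.

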